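# Strip the ferrite cores off the test bar

### The job

Slide the red stop collar off the free end of the steel test bar and put it in the white tray, then slide the two ferrite ring cores off and stand each on its rim in the V-cradle of its own colour, middle of the core over the middle of the cradle and bore along the groove. Ferrite chips: set the cores down gently, never drop them, and leave everything else on the bench where it is.

Things in the scene. Friction and masses are not known exactly. Their poses are not given: they have to be found in the camera images.
- stand: fixed test stand: dark steel foot 100 x 200 x 12 mm, grey post 40 x 30 mm, 170 mm high, and a smooth bright steel bar, 20 mm in diameter, 218 mm long, held at one end only. Origin on the bench under the post; the bar runs level along the stand's -y axis, its axis 150 mm above the bench, from 27 mm to 245 mm from the origin (a 52 mm flange sits at its root). The foot reaches from y = -140 to +60 mm
- bar_tip (a point): centre of the bar's free end face (245 mm from the stand's origin along its -y, 150 mm up); axes as the stand
- collar: red stop collar, a block 46 x 46 mm, 30 mm long along the bar, with a 28 mm bore; its clamp screw is already slack, so it slides freely. 0.10 to 0.20 kg. Origin at its centre, y axis along the bore. Outermost part on the bar, its outer face 15 to 42 mm from the bar's end, its centre 4 mm below the bar's axis
- core_green: green-coated ferrite ring core, 60 mm outside diameter, 28 mm bore, 32 mm thick, 0.2 to 0.5 kg. Origin at its centre, y axis along the bore. At the start it hangs upright and loose on the bar: bore top resting on the bar, so its centre is 4 mm below the bar's axis. Either core may be the outer one, 8 mm or more from its neighbours
- core_yellow: yellow-coated ferrite ring core, 60 mm outside diameter, 28 mm bore, 32 mm thick, 0.2 to 0.5 kg. Origin at its centre, y axis along the bore. At the start it hangs upright and loose on the bar: bore top resting on the bar, so its centre is 4 mm below the bar's axis. Either core may be the outer one, 8 mm or more from its neighbours
- cradle_green: green V-cradle fixed to the bench, foot 66 x 70 mm, for the green core. Origin under its centre on the bench; a 90 degree V-groove, open at both ends, runs along its y axis (60 mm long), groove bottom 22 mm and upper edges 46 mm above the bench, 48 mm apart
- cradle_green_seat (a point): where the green core's centre comes to rest in its cradle, 64.4 mm above the bench; axes as the cradle (y along the groove)
- cradle_yellow: yellow V-cradle fixed to the bench, foot 66 x 70 mm, for the yellow core. Origin under its centre on the bench; a 90 degree V-groove, open at both ends, runs along its y axis (60 mm long), groove bottom 22 mm and upper edges 46 mm above the bench, 48 mm apart
- cradle_yellow_seat (a point): where the yellow core's centre comes to rest in its cradle, 64.4 mm above the bench; axes as the cradle (y along the groove)
- tray: shallow open white tray, 130 x 130 mm outside, 20 mm high, walls and floor about 4 mm thick, fixed. Origin under its centre on the bench
- spare_core: bystander: black ring core lying flat, 60 mm across, 32 mm high; origin under its centre
- screwdriver: bystander: screwdriver with blue handle, 180 mm long, lying; origin under its middle, x along it
- mug: bystander: white mug, 80 mm wide, 90 mm high; origin under its centre
- jar: bystander: amber jar with black lid, 64 mm wide, 80 mm high; origin under its centre
- meter: bystander: orange hand-held meter lying face up, 180 x 85 x 36 mm; origin under its centre
- antenna: bystander: black whip antenna, 212 mm high, on a round foot 64 mm wide; origin under its foot
- attenuator: bystander: aluminium block with brass connectors, 98 x 50 x 30 mm; origin under its centre
Things that resemble listed ones, but are neither listed nor needed, are in the scene too. What is shaped like the core_green but pink is not meant. Several things have the shape of the collar; the one meant has the colours described above.

How it is judged:
By the outcome, as a careful person would: the job done as asked, in the order asked, and still so for the second after the job is handed in, with the robot touching nothing.
It also fails if it takes over 70 s, if anything falls off the work surface, if the arm or the gripper's body presses on something with over 40 N, if the wrist force passes 120 N, or if a joint passes its speed limit or range.

### The arm

A 6-joint arm with a two-finger parallel gripper is mounted at the origin on the work surface. World frame = base frame: x ahead of the robot, y to its left, z up, the work surface at z = 0. Lengths are in mm, angles in rad, forces in N, time in s.
With the tool pointing down it reaches from about 325 to 1000 mm from the base axis. Payload 5.1 kg.
Tool frame: the origin (TCP) lies at the very end of the fingers, on their centre line; the grasp point (between the pads) lies bot.grasp_offset behind it (bot.grasp_offset is the distance from the TCP to the grasp point, in mm); z points along the fingers, y is the direction in which the jaws open and shut (so a half turn about z gives the same grasp; the last joint's range is limited). The gripper opens to 85 mm and grips with 20 to 120 N. Pads are 22 mm wide; open, the fingers measure 114 mm over their backs; the gripper's body (76 mm by 85 mm) begins 54 mm behind the grasp point. The pads swing forward as they close: fully open they stand 13 mm farther back than shut.
Start: joints at [1.267, 0.124, 1.65, -0, 1.367, -0.083], TCP at [142.379, 634.203, 231.322] pointing down, gripper open.
Joint ranges: [-2.61, 2.61], [-1.02, 2.33], [0.03, 2.71], [-1.35, 4.49], [0.32, 2.68], [-2.91, 2.91]. Speed limits (rad/s): [2.57, 2.57, 3.14, 3.14, 3.14, 3.14].

### API

Orientations are given as a unit quaternion [x, y, z, w].
In Python, from station import monitor, imaging, order, bot gives the robot as it stands.
- The arm moves only by the tool drive_tool, never from a script. Its argument "moves" is a list of rows, each a list of 7 numbers: the shift along the world's x, y, z in m, then the turn, a rotation vector about the world's x, y, z in rad, then the opening, from 0 (shut) to 1 (fully open). In form: [[tx, ty, tz, ax, ay, az, jaw], ...]. A call has 1 to 10 rows; each row is the pose to reach, as a shift and turn from the pose commanded when the call began; what a row does not reach only later rows make up. A row lasts 1/10 s, in which the tool goes at most 50 mm and 8.59 degrees, less where a joint would pass 70% of its speed; a pose out of reach is approached as far as the arm can. A call with a gripper value outside its range is refused whole. The fingers move at their own pace and stop on an object; "newtons" is the grip in N (left out, the last holds). Time passes only in rows, so rows that repeat a pose let the fingers close. It gives the time, the measured TCP pose, the force and the opening at its end, in the units of the state.
- monitor.state(): the state, without advancing time (a new reading comes with each control period).
- imaging.snapshot(name): name is "side" or "top"; returns a dict with "frame" (400x640x3 uint8, red, green, blue), "fx", "fy", "cx", "cy" (pixels), "extrinsics" (4x4, takes a point from camera to world coordinates). Camera axes: x right, y down, z forward; pixel columns grow to the right and rows downward; lengths in mm; the calibration is good to about 2 mm. A picture is of the moment at which its call begins. There is no depth.
- order.job_done(): hands the job in, once; it reports no verdict.
The state is a dict: "t": time; "joint_pos": joint angles; "qvel": joint speeds; "tau": joint torques, N m; "ee_pos": TCP position; "tool_rot": TCP orientation; "ft_force": force on the tool from outside, world axes, zero at the start; "torque": the same for the moment, N m; "width": opening from 0.0 (shut) to 1.0 (fully open).
Only numpy, scipy, OpenCV 4.12 (cv2) and the standard library are available. Lean on these libraries where they do the work, as an engineer would, in place of code of your own. Each camera call takes 0.05 s, during which the arm holds its last target. There are 200 camera calls.

## Working session

There is one attempt and no reset: what is moved stays moved. The work goes in short steps, Python scripts to look and compute and a tool call to move; the robot and the scene stay as the last step left them, time stands still between calls to the robot, and variables do not carry over. Pictures are saved under pics/ and viewed, about 8 in all and at most 12, crops included, and the job is handed in when it is done.

Besides the shell and the picture viewer there is one more tool, called as a command line: name --pt "numbers of a row" for each row, then --argument value for the rest. drive_tool: Moves the arm, as the interface text tells. Its arguments: {"type":"object","properties":{"moves":{"type":"array","items":{"type":"array","items":{"type":"number"}}},"newtons":{"type":"number"}},"required":["moves"]}

```bash
mkdir -p pics; ls
python3 - <<'E'
from station import monitor, imaging, order, bot
import cv2, numpy as np
print(monitor.state()); print(bot.grasp_offset)
for n in("side","top"):
    s=imaging.snapshot(n); np.savez(f"{n}0.npz",**s)
    cv2.imwrite(f"pics/{n}0.png",s["frame"][...,::-1])
    print(n,s["fx"],s["fy"],s["cx"],s["cy"],s["extrinsics"])
E
```

```text
pics
{'t': 0.0, 'joint_pos': array([ 1.26741231e+00,  1.24484398e-01,  1.65167235e+00,  2.54193099e-06,
        1.36748006e+00, -8.25873293e-02]), 'qvel': array([ 0.0012305 ,  0.00130982, -0.0007638 , -0.00027879, -0.00047412,
       -0.00128517]), 'tau': array([ 1.16615018e-03, -4.23619080e+01, -3.65449941e+01, -3.55321413e-05,
        7.09079410e-03, -6.34060271e-06]), 'ee_pos': array([142.19291432, 633.6365287 , 230.06738364]), 'tool_rot': array([ 1.10174426e-01,  9.93911742e-01, -1.00286663e-03, -1.97245983e-04]), 'ft_force': array([-0.0750976 ,  0.09158747,  0.79690262]), 'torque': array([ 0.02073251, -0.03268224, -0.04846326]), 'width': 0.9970851703654678}
18.700000000000003
side 466.3430312871783 466.3430312871783 319.807483041885 204.285343201771 [[ 6.71117082e-01 -5.76323253e-01  4.66318958e-01 -2.60903868e+01]
 [-7.41153658e-01 -5.07057978e-01  4.39981206e-01 -4.97051526e+02]
 [-1.71206522e-02 -6.40892904e-01 -7.67439358e-01  1.08877037e+03]
 [ 0.00000000e+00  0.00000000e+00  0.00000000e+00  1.00000000e+00]]
top 407.766295915335 407.766295915335 314.98051598513786 207.94869890621788 [[ 4.97015285e-02 -9.75516427e-01  2.14236924e-01  3.06720597e+02]
 [-9.98764102e-01 -4.85090980e-02  1.08229733e-02  5.93030665e+01]
 [-1.65548297e-04 -2.14510067e-01 -9.76721764e-01  1.33456223e+03]
 [ 0.00000000e+00  0.00000000e+00  0.00000000e+00  1.00000000e+00]]
```

View pics/top0.png

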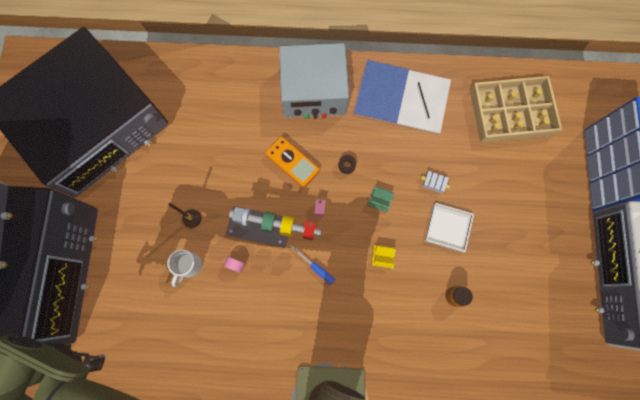

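View pics/side0.png

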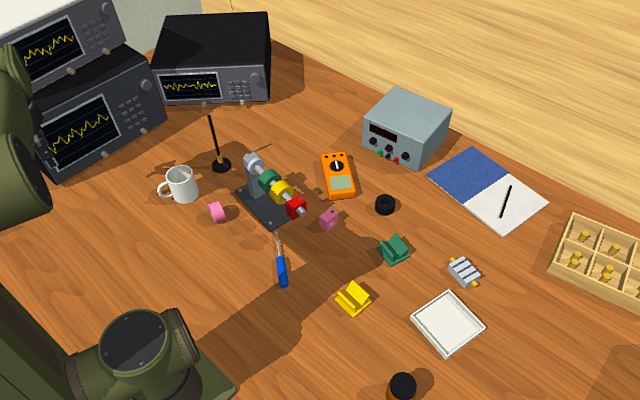

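The top view shows the bar from the post (240,215) to the tip (319,233), with green core (268,221), yellow core (287,225) and red collar (310,231). The cradles are at (381,199) green and (384,257) yellow, and the tray is at (450,227). The side view shows the same, with the bar tip near (303,212) and the tray at (448,323).

```bash
cat > h.py <<'E'
import numpy as np, cv2
HSV={'red':[((0,170,90),(6,255,255)),((174,170,90),(180,255,255))],'green':[((65,90,40),(90,255,200))],'yellow':[((25,180,120),(33,255,255))],'white':[((0,0,150),(180,60,255))]}
def ray(s,p):
    E=s['extrinsics']; d=np.array([(p[0]-s['cx'])/s['fx'],(p[1]-s['cy'])/s['fy'],1.]); d=E[:3,:3]@d
    return E[:3,3],d/np.linalg.norm(d)
def plane(s,p,z):
    o,d=ray(s,p); return o+d*(z-o[2])/d[2]
def tri(a,pa,b,pb):
    o1,d1=ray(a,pa);o2,d2=ray(b,pb)
    t=np.linalg.lstsq(np.c_[d1,-d2],o2-o1,rcond=None)[0]
    A=o1+d1*t[0];B=o2+d2*t[1]; return (A+B)/2,np.linalg.norm(A-B)
def proj(s,P):
    E=s['extrinsics'];c=E[:3,:3].T@(np.asarray(P,float)-E[:3,3]); return np.array([s['cx']+s['fx']*c[0]/c[2],s['cy']+s['fy']*c[1]/c[2]])
def mask(s,c):
    h=cv2.cvtColor(np.asarray(s['frame']),cv2.COLOR_RGB2HSV); m=0
    for lo,hi in HSV[c]: m=m|cv2.inRange(h,lo,hi)
    return m
def blobs(s,c,amin=40):
    n,l,st,ce=cv2.connectedComponentsWithStats(mask(s,c)); 
    return [(ce[i].round(1).tolist(),st[i].tolist()) for i in range(1,n) if st[i][4]>=amin]
E
python3 - <<'E'
from h import *
S={n:dict(np.load(n+'0.npz')) for n in('side','top')}
for n in S:
    for c in HSV: print(n,c,blobs(S[n],c,150 if c=='white' else 40))
def crop(n,x,y,w,h,k): return cv2.resize(S[n]['frame'][y:y+h,x:x+w,::-1],None,fx=k,fy=k,interpolation=cv2.INTER_CUBIC)
a=crop('top',220,190,112,70,7); b=crop('side',230,140,100,100,4)
c=crop('side',330,220,90,100,4)
out=np.zeros((490,784,3),np.uint8); out[:]=a
cv2.imwrite('pics/c1.png',out); cv2.imwrite('pics/c2.png',np.hstack([b,c]))
E
```

```text
side red [([294.5, 206.0], [285, 194, 22, 26, 301])]
side green [([267.4, 178.9], [258, 169, 23, 24, 287]), ([393.2, 250.0], [377, 233, 33, 33, 616])]
side yellow [([277.5, 187.0], [272, 181, 13, 14, 102]), ([356.9, 292.3], [346, 281, 23, 24, 270]), ([345.9, 299.6], [338, 292, 18, 17, 66]), ([346.4, 307.2], [335, 297, 26, 20, 96])]
side white [([25.4, 11.6], [0, 0, 77, 37, 1414]), ([149.4, 18.6], [112, 0, 91, 54, 2548]), ([408.0, 113.9], [363, 86, 90, 58, 2717]), ([178.2, 186.2], [157, 165, 39, 39, 682]), ([340.1, 182.2], [330, 175, 22, 15, 246]), ([504.9, 204.5], [460, 174, 89, 64, 2751]), ([462.5, 271.1], [447, 256, 34, 32, 463]), ([447.0, 323.3], [410, 289, 76, 71, 2759])]
top red [([308.8, 230.2], [303, 221, 13, 19, 159])]
top green [([267.0, 223.3], [262, 218, 11, 12, 83])]
top yellow [([286.1, 225.5], [281, 218, 12, 16, 147]), ([383.9, 251.5], [374, 246, 21, 13, 195]), ([382.2, 263.3], [372, 257, 21, 11, 97])]
top white [([127.1, 35.2], [104, 31, 43, 10, 326]), ([313.1, 72.1], [279, 44, 69, 57, 3566]), ([423.7, 101.5], [396, 70, 55, 64, 2402]), ([302.7, 169.4], [292, 159, 22, 21, 255]), ([435.6, 181.8], [423, 171, 26, 22, 343]), ([449.3, 227.2], [425, 203, 49, 49, 1639]), ([635.7, 232.6], [629, 202, 11, 88, 524]), ([243.4, 216.1], [229, 208, 34, 17, 272]), ([182.5, 266.1], [167, 250, 29, 37, 479])]
```

View pics/c1.png

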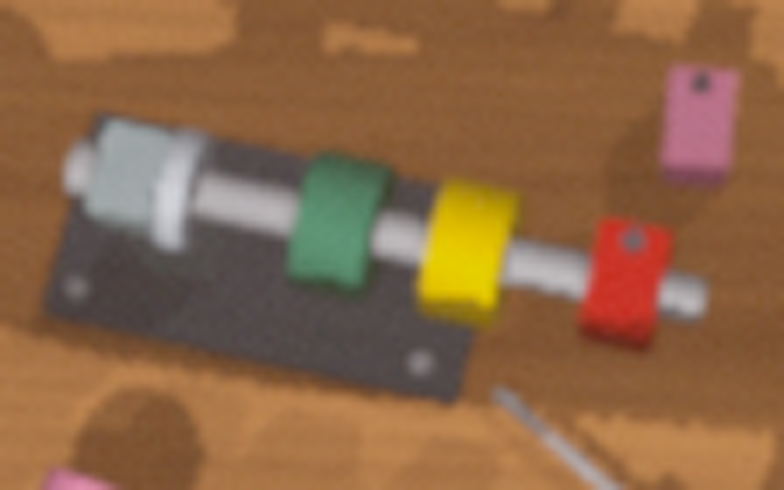

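View pics/c2.png

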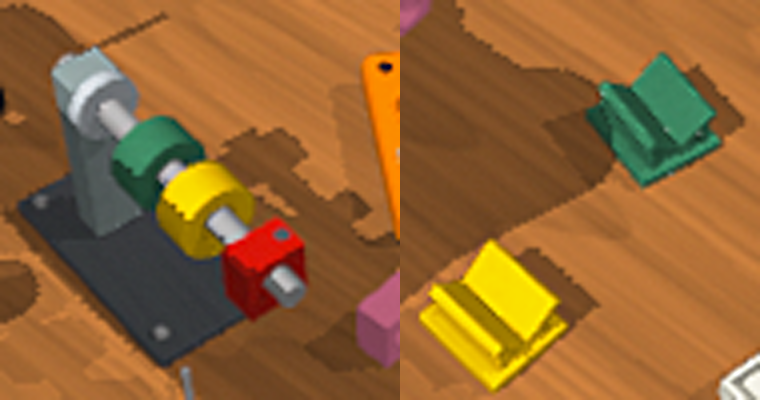

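The top crop shows the order from the tip: red, yellow, green. The bar axis runs from about (248.6,217.7) to the tip at (320.4,232.9). In the side crop the tip face centre is at (302.7,211.7), and both grooves run roughly along the bar direction.

Run:
```python
from h import *
S={n:dict(np.load(n+'0.npz')) for n in('side','top')}
T,D=S['top'],S['side']
print('tip',tri(T,(320.4,232.9),D,(302.7,211.7)))
a=plane(T,(248.6,217.7),150);b=plane(T,(298.6,228.3),150);c=plane(T,(320.4,232.9),150)
print(a,b,c,np.linalg.norm(c-a)); u=(c-a)/np.linalg.norm(c-a);print('u',u, np.degrees(np.arctan2(-u[0],-u[1])))
for nm,pt in [('redtop',(308.8+.0,228.5))]: print(nm,plane(T,pt,169))
def crop(n,x,y,w,h,k): return cv2.resize(S[n]['frame'][y:y+h,x:x+w,::-1],None,fx=k,fy=k,interpolation=cv2.INTER_CUBIC)
L=np.vstack([crop('top',360,180,44,37,8),crop('top',360,240,44,37,8)])
R=crop('top',417,195,70,74,6)
R=cv2.copyMakeBorder(R,0,592-R.shape[0],0,0,cv2.BORDER_CONSTANT)
cv2.imwrite('pics/c3.png',np.hstack([L,R]))
```

```text
tip (array([491.37886448,  52.68111775, 158.66115917]), np.float64(0.6648426289177551))
[527.28825115 267.12389481 150.        ] [502.92745013 117.51453317 150.        ] [492.45634573  52.8174493  150.        ] 217.11866392533136
u [-0.16042797 -0.98704755  0.        ] 9.231737705401498
redtop [500.66163318  87.05899915 169.        ]
```

View pics/c3.png

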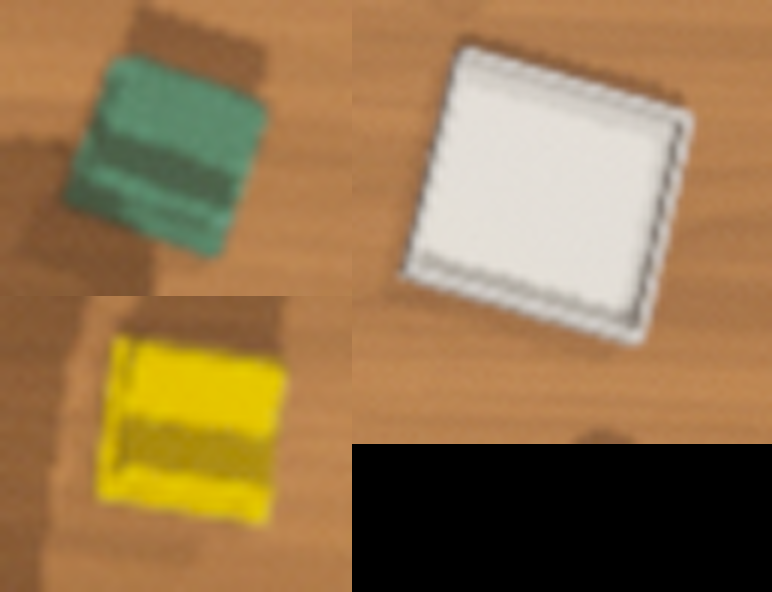

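The crop shows each groove as a dark band: green from about (371,197) to (389,201), yellow from about (375,292-ish in the strip) to its right edge. The tray rim corners in full-frame pixels are (435.3,203), (532,…); I will extract them by contour and zoom the cradles in the side view.

Run:
```python
from h import *
S={n:dict(np.load(n+'0.npz')) for n in('side','top')}
T,D=S['top'],S['side']
print('tip in side if z150', proj(D,(492.5,52.8,150)))
# tray
for s,n in((T,'top'),(D,'side')):
    m=mask(s,'white');k,l,st,ce=cv2.connectedComponentsWithStats(m)
    i=[j for j in range(1,k) if abs(ce[j][0]-(449 if n=='top' else 447))<4 and abs(ce[j][1]-(227 if n=='top' else 323))<4][0]
    pts=cv2.findContours((l==i).astype(np.uint8),0,2)[0][0]; r=cv2.minAreaRect(pts); box=cv2.boxPoints(r)
    P=np.array([plane(s,p,20) for p in box]); print(n,'tray',P.mean(0).round(1),np.linalg.norm(np.diff(P,axis=0),axis=1).round(1),'ang',np.degrees(np.arctan2(*(P[1]-P[0])[[1,0]])).round(1))
for n in('side','top'):
  s=S[n]
  for c,w in(('green',None),('yellow',None)):
    m=mask(s,c)
    x0,x1,y0,y1={('side','green'):(370,415,228,270),('side','yellow'):(330,375,275,325),('top','green'):(360,404,180,217),('top','yellow'):(360,404,240,277)}[n,c]
    q=np.zeros_like(m);q[y0:y1,x0:x1]=m[y0:y1,x0:x1]
    hsv=cv2.cvtColor(s['frame'],cv2.COLOR_RGB2HSV)
    if c=='yellow': q[y0:y1,x0:x1]=cv2.inRange(hsv,(22,190,50),(36,255,255))[y0:y1,x0:x1]
    else: q[y0:y1,x0:x1]=cv2.inRange(hsv,(60,60,20),(95,255,255))[y0:y1,x0:x1]
    pts=cv2.findNonZero(q); h=cv2.convexHull(pts); a=cv2.approxPolyDP(h,2,True)[:,0]
    print(n,c,a.tolist())
def crop(n,x,y,w,h,k): return cv2.resize(S[n]['frame'][y:y+h,x:x+w,::-1],None,fx=k,fy=k,interpolation=cv2.INTER_CUBIC)
cv2.imwrite('pics/c4.png',np.hstack([crop('side',372,226,44,46,9),crop('side',330,274,44,46,9)]))
```

```text
tip in side if z150 [302.99358892 213.56763867]
top tray [ 553.3 -369.2   20. ] [138.6 135.4 138. ] ang -14.5
side tray [ 553.  -369.2   20. ] [148.3 144.2 137.8] ang -7.9
side green [[409, 255], [390, 265], [377, 247], [380, 241], [395, 233], [408, 247]]
side yellow [[371, 301], [352, 317], [335, 298], [338, 291], [353, 280], [369, 294]]
top green [[392, 194], [386, 210], [376, 207], [370, 201], [375, 188]]
top yellow [[395, 249], [392, 267], [372, 264], [375, 245]]
```

View pics/c4.png

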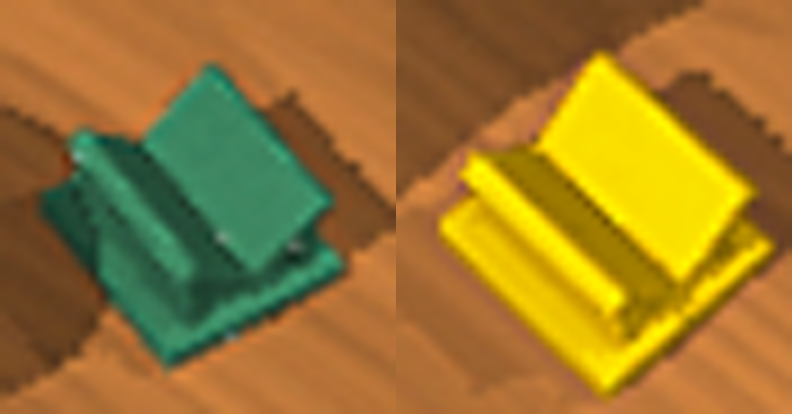

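The zoom gives clear ridges and groove bottoms for both cradles. For green, the +x ridge runs (212,65)→(330,203) in the crop and the foot corners are (42,207), (170,366), (346,267). For yellow, the ridge runs (204,52)→(358,192) and the foot corners are (44,228), (207,397), (377,245), less the 396 offset.

Run:
```python
from h import *
S={n:dict(np.load(n+'0.npz')) for n in('side','top')}
T,D=S['top'],S['side']
def f(u,k,o): return (np.array(u)+.5)/k-.5+np.array(o)
print('tip tri',tri(T,f((703,300),7,(220,190)),D,f((291,287),4,(230,140))))
L=[f(p,7,(220,190)) for p in((200,194),(545,268),(703,300))]
P=[plane(T,p,150) for p in L]; print('bar',np.round(P,1)); d=P[2]-P[0]; print('yaw',np.degrees(np.arctan2(-d[0],-d[1])))
def rep(n,o,k,s,rid,bot_,foot,rid2):
    g=lambda p,z: plane(s,f(p,k,o),z)[:2]
    A,B=[g(p,46) for p in rid];C,E=[g(p,22) for p in bot_];G,H=[g(p,46) for p in rid2]
    F=[g(p,0) for p in foot]
    an=lambda a,b:np.degrees(np.arctan2((a-b)[0]*-1,(a-b)[1])).round(1)
    print(n,'ridge len',np.linalg.norm(A-B).round(1),an(A,B),'bot',((C+E)/2).round(1),np.linalg.norm(C-E).round(1),an(C,E),'ridges mid',((A+B+G+H)/4).round(1),'gap',np.linalg.norm((A+B-G-H)/2).round(1),an(G,H))
    if foot: print('  foot mid',((F[0]+F[2])/2).round(1),np.linalg.norm(F[0]-F[1]).round(1),np.linalg.norm(F[1]-F[2]).round(1),an(F[0],F[1]))
rep('gS',(372,226),9,D,((212,65),(330,203)),((146,141),(258,275)),((42,207),(170,366),(346,267)),((84,132),(197,272)))
rep('yS',(330,274),9,D,((204,52),(358,192)),((142,148),(285,285)),((44,230),(207,397),(377,245)),((75,150),(228,298)))
rep('gT',(360,180),8,T,((122,58),(265,100)),((108,125),(243,170)),None or [],((95,165),(228,205))) if 0 else None
def tr(n,pts):
    P=[plane(T,f(p,6,(417,195)),20) for p in pts]; print(n,np.mean(P,0).round(1),[np.linalg.norm(P[i]-P[i-1]).round(1) for i in range(4)])
tr('tray',[(465-352,47),(691-352,112),(641-352,342),(405-352,275)])
# top: groove edges
for n,o,a,b,e,h in(('gT',(360,180),(107,124),(245,168),(93,163),(230,206)),('yT',(360,240),(118,415-296),(275,437-296),(115,460-296),(270,482-296))):
    q=[plane(T,f(p,8,o),z)[:2] for p,z in((a,22),(b,22),(e,46),(h,46))]; w=(q[0]-q[1])
    print(n,'bot mid',((q[0]+q[1])/2).round(1),np.linalg.norm(w).round(1),'ang',np.degrees(np.arctan2(-w[0],w[1])).round(1),'ridge mid',((q[2]+q[3])/2).round(1))
```

```text
tip tri (array([492.38930573,  54.17921355, 158.04589198]), np.float64(0.3186239895803501))
bar [[528.5 268.6 150. ]
 [504.1 121.  150. ]
 [493.8  54.1 150. ]]
yaw 9.180742754261363
gS ridge len 59.6 -17.7 bot [ 639.2 -145.3] 57.7 -17.5 ridges mid [ 636.9 -145.4] gap 48.3 -18.2
  foot mid [ 642.2 -142.7] 67.9 67.5 -17.6
yS ridge len 60.8 -5.7 bot [ 448.7 -157.4] 58.2 -6.5 ridges mid [ 449.2 -156.9] gap 49.1 -6.4
  foot mid [ 452.6 -154.3] 69.0 69.3 -7.5
tray [ 554.2 -368.8   20. ] [np.float64(132.9), np.float64(127.0), np.float64(131.6), np.float64(129.9)]
gT bot mid [ 639.9 -144.8] 59.5 ang -15.5 ridge mid [ 617.5 -135.4]
yT bot mid [ 448.4 -155.8] 63.3 ang -5.2 ridge mid [ 428.1 -150.6]
```

Run:
```python
from h import *
S={n:dict(np.load(n+'0.npz')) for n in('side','top')}
T,D=S['top'],S['side']
def f(u,k,o): return (np.array(u)+.5)/k-.5+np.array(o)
u=np.array([-.1595,-.9872]);n=np.array([.9872,-.1595]);tip=np.array([493.8,54.1])
g=lambda s,p,k,o,z: plane(s,f(p,k,o),z)[:2]
def rep(nm,p): print(nm,p.round(1),'from tip',((tip-p)@u).round(1),'lateral',((p-tip)@n).round(1))
o=(220,190)
rep('red',g(T,(629,275),7,o,169));rep('yel',g(T,(468,250),7,o,174));rep('grn',g(T,(341,222),7,o,174))
q=(230,140)
rep('tipS',g(D,(291,287),4,q,150)); rep('barS yel-red',g(D,(227,223),4,q,150)); rep('barS root',g(D,(116,120),4,q,150))
rep('redS topcentre',g(D,(264,246),4,q,169))
```

```text
red [499.7  85.2] from tip 31.6 lateral 0.9
yel [506.  151.9] from tip 98.5 lateral -3.6
grn [515.1 205.1] from tip 152.5 lateral -3.0
tipS [496.7  59. ] from tip 5.3 lateral 2.1
barS yel-red [508.3 129. ] from tip 76.3 lateral 2.4
barS root [524.8 255.1] from tip 203.4 lateral -1.4
redS topcentre [499.3  84.4] from tip 30.8 lateral 0.6
```

drive_tool --pt "0.357 -0.549 0 0 0 -1.511 1" --pt "0.357 -0.549 0 0 0 -1.511 1" --pt "0.357 -0.549 0 0 0 -1.511 1" --pt "0.357 -0.549 0 0 0 -1.511 1" --pt "0.357 -0.549 0 0 0 -1.511 1" --pt "0.357 -0.549 0 0 0 -1.511 1" --pt "0.357 -0.549 0 0 0 -1.511 1" --pt "0.357 -0.549 0 0 0 -1.511 1" --pt "0.357 -0.549 0 0 0 -1.511 1" --pt "0.357 -0.549 0 0 0 -1.511 1" --newtons 40

```text
t: 1.1
ee_pos: [415.4, 213.1, 231.1]
tool_rot: [0.76, 0.65, 0.0, -0.0]
ft_force: [0.2, -0.0, -0.1]
width: 0.998
```

drive_tool --pt "0.042 -0.065 0 0 0 0 1" --pt "0.0845 -0.129 -0.005 0 0 0 1" --pt "0.0845 -0.129 -0.02 0 0 0 1" --pt "0.0845 -0.129 -0.02 0 0 0 1" --pt "0.0845 -0.129 -0.02 0 0 0 1" --pt "0.0845 -0.129 -0.02 0 0 0 1"

```text
t: 1.7
ee_pos: [499.0, 86.6, 211.2]
tool_rot: [0.758, 0.652, -0.0, -0.0]
ft_force: [-0.0, 0.4, 1.7]
width: 1.0
```

```bash
cat > snap.py <<'E'
import sys
from station import monitor, imaging
from h import *
from scipy.spatial.transform import Rotation as Ro
tag=sys.argv[1]; P={}
for _ in range(1):
    st=monitor.state()
    a=Ro.from_quat(st['tool_rot']).as_matrix()
    print('t',round(st['t'],2),'tcp',st['ee_pos'].round(1),'jaw deg',np.degrees(np.arctan2(a[1,1],a[0,1])).round(2),'z',a[:,2].round(3),'F',st['ft_force'].round(1),'tq',st['torque'].round(2),'w',round(st['width'],3))
def crop(s,x,y,w,h,k): return cv2.resize(s['frame'][y:y+h,x:x+w,::-1],None,fx=k,fy=k,interpolation=cv2.INTER_CUBIC)
if len(sys.argv)>2:
    S={n:imaging.snapshot(n) for n in('top','side')}
    for n in S: np.savez(f'{n}_{tag}.npz',**S[n])
    c=[int(v) for v in sys.argv[2:]]  # tx ty sx sy centres
    cv2.imwrite(f'pics/{tag}.png',np.hstack([crop(S['top'],c[0]-35,c[1]-35,70,70,5),crop(S['side'],c[2]-40,c[3]-40,80,80,5)[:350]]))
E
python3 snap.py a 310 225 290 200
```

```text
t 1.7 tcp [499.   86.6 211.2] jaw deg -8.58 z [-0.001  0.    -1.   ] F [-0.   0.4  1.7] tq [ 0.02  0.02 -0.02] w 1.0
```

View pics/a.png

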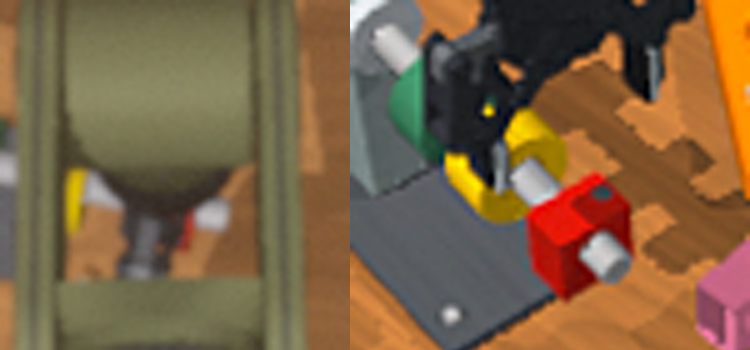

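The picture shows the open fingers straddling the bar above the collar (tips at crop (497,190) and (650,100)), with the collar below them clear on both sides. Descending now.

drive_tool --pt "0.0 -0.001 -0.03 0 0 -0.01 1" --pt "0.0 -0.001 -0.06 0 0 -0.01 1" --pt "0.0 -0.001 -0.087 0 0 -0.01 1" --pt "0.0 -0.001 -0.087 0 0 -0.01 1" --pt "0.0 -0.001 -0.087 0 0 -0.01 0.6" --pt "0.0 -0.001 -0.087 0 0 -0.01 0.5" --pt "0.0 -0.001 -0.087 0 0 -0.01 0.4" --pt "0.0 -0.001 -0.087 0 0 -0.01 0.4" --pt "0.0 -0.001 -0.087 0 0 -0.01 0.3" --newtons 30

```text
t: 2.7
ee_pos: [500.7, 85.5, 126.7]
tool_rot: [0.761, 0.648, 0.002, 0.001]
ft_force: [-1.8, 2.0, 6.4]
width: 0.537
```

```bash
python3 snap.py b
```

```text
t 2.7 tcp [500.7  85.5 126.7] jaw deg -9.17 z [ 0.003  0.001 -1.   ] F [-1.8  2.   6.4] tq [ 0.27  0.26 -0.08] w 0.537
```

drive_tool --pt "0 0 0.002 0 0 0 0.3" --pt "0 0 0.004 0 0 0 0.3" --pt "0 0 0.004 0 0 0 0.3" --pt "0 0 0.004 0 0 0 0.3"

```text
t: 3.1
ee_pos: [499.2, 84.9, 127.9]
tool_rot: [0.761, 0.648, -0.0, -0.0]
ft_force: [-1.2, -0.1, -1.3]
width: 0.537
```

```bash
python3 snap.py b
```

```text
t 3.1 tcp [499.2  84.9 127.9] jaw deg -9.17 z [-0.001 -0.    -1.   ] F [-1.2 -0.1 -1.3] tq [-0.05  0.   -0.  ] w 0.537
```

drive_tool --pt "-0.0016 -0.0099 0 0 0 0 0.3" --pt "-0.0032 -0.0197 0 0 0 0 0.3" --pt "-0.0048 -0.0296 0 0 0 0 0.3" --pt "-0.0064 -0.0395 0 0 0 0 0.3" --pt "-0.008 -0.0494 0 0 0 0 0.3" --pt "-0.0096 -0.0592 0 0 0 0 0.3" --pt "-0.0128 -0.079 0 0 0 0 0.3" --pt "-0.0128 -0.079 0 0 0 0 0.3"

```text
t: 3.9
ee_pos: [486.4, 4.3, 128.4]
tool_rot: [0.762, 0.647, -0.0, 0.0]
ft_force: [0.2, 0.3, -1.4]
width: 0.534
```

```bash
python3 snap.py b
```

```text
t 3.9 tcp [486.4   4.3 128.4] jaw deg -9.3 z [ 0. -0. -1.] F [ 0.2  0.3 -1.4] tq [ 0.08  0.05 -0.  ] w 0.534
```

drive_tool --pt "0.0085 -0.0467 0 0 0 -0.05 0.3" --pt "0.017 -0.0933 0 0 0 -0.09 0.3" --pt "0.0255 -0.14 0 0 0 -0.09 0.3" --pt "0.034 -0.1867 0 0 0 -0.09 0.3" --pt "0.0425 -0.2333 0 0 0 -0.09 0.3" --pt "0.051 -0.28 0 0 0 -0.09 0.3" --pt "0.0595 -0.3266 0 0 0 -0.09 0.3" --pt "0.0676 -0.373 -0.005 0 0 -0.09 0.3" --pt "0.0676 -0.373 -0.04 0 0 -0.09 0.3" --pt "0.0676 -0.373 -0.08 0 0 -0.09 0.3"

```text
t: 4.9
ee_pos: [556.0, -370.0, 49.8]
tool_rot: [0.791, 0.612, 0.001, 0.003]
ft_force: [0.3, -0.3, -2.4]
width: 0.531
```

drive_tool --pt "0 0 -0.02 0 0 0 0.3" --pt "0 0 -0.032 0 0 0 0.3" --pt "0 0 -0.038 0 0 0 0.3" --pt "0 0 -0.041 0 0 0 0.3" --pt "0 0 -0.041 0 0 0 0.3"

```text
t: 5.4
ee_pos: [555.2, -367.5, 8.7]
tool_rot: [0.79, 0.614, 0.0, 0.001]
ft_force: [-0.2, -0.8, -1.6]
width: 0.532
```

```bash
python3 snap.py b
```

```text
t 5.4 tcp [ 555.2 -367.5    8.7] jaw deg -14.31 z [ 0.002 -0.001 -1.   ] F [-0.2 -0.8 -1.6] tq [-0.01  0.   -0.01] w 0.532
```

drive_tool --pt "0 0 -0.002 0 0 0 0.3" --pt "0 0 -0.003 0 0 0 0.3" --pt "0 0 -0.003 0 0 0 0.3"

```text
t: 5.7
ee_pos: [555.6, -367.9, 7.9]
tool_rot: [0.79, 0.613, 0.0, 0.001]
ft_force: [-2.6, 1.9, 9.3]
width: 0.535
```

Contact. Release (fingers stay inside the tray) and rise.

drive_tool --pt "0 0 0.001 0 0 0 0.6" --pt "0 0 0.001 0 0 0 0.75" --pt "0 0 0.001 0 0 0 0.75" --pt "0 0 0.02 0 0 0 0.75" --pt "0 0 0.06 0 0 0 0.75" --pt "0 0 0.11 0 0 0 1" --pt "0 0 0.16 0 0 0 1" --pt "0 0 0.205 0 0 0 1" --pt "0 0 0.205 0 0 0 1"

```text
t: 6.6
ee_pos: [557.9, -369.7, 221.3]
tool_rot: [0.79, 0.613, 0.002, 0.009]
ft_force: [0.5, -0.1, 0.9]
width: 0.999
```

```bash
python3 snap.py c 450 220 285 190
python3 - <<'E'
from h import *
for n in('top','side'):
    s=dict(np.load(n+'_c.npz'));print(n,'red',blobs(s,'red',20),[plane(s,b[0],25).round() for b in blobs(s,'red',20)])
    print('yellow',blobs(s,'yellow'))
E
```

```text
t 6.6 tcp [ 557.9 -369.7  221.3] jaw deg -14.32 z [ 0.014 -0.011 -1.   ] F [ 0.5 -0.1  0.9] tq [-0.04 -0.03 -0.04] w 0.999
top red [([450.1, 226.4], [444, 219, 13, 15, 127])] [array([ 554., -369.,   25.])]
yellow [([286.0, 226.6], [280, 218, 13, 18, 160]), ([383.3, 255.4], [373, 246, 22, 22, 305])]
side red [([447.2, 318.4], [436, 306, 24, 26, 348])] [array([ 556., -367.,   25.])]
yellow [([356.9, 292.3], [346, 280, 23, 25, 287]), ([346.1, 304.1], [335, 291, 26, 26, 215])]
```

View pics/c.png

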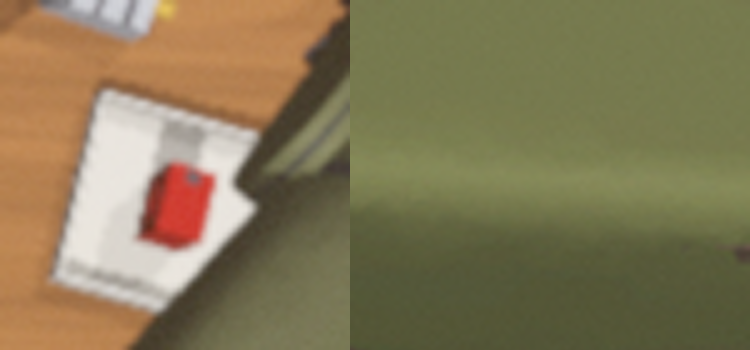

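The collar stands in the tray, centred in it at about (185,205) in the crop, i.e. (555,-368). Next, the yellow core.

drive_tool --pt "-0.0044 0.0498 0.0 0 0 0.09 1" --pt "-0.0088 0.0995 0.0 0 0 0.09 1" --pt "-0.013 0.149 0.0 0 0 0.09 1" --pt "-0.0175 0.198 0.0 0 0 0.09 1" --pt "-0.022 0.247 0.0 0 0 0.09 1" --pt "-0.0264 0.296 0.0 0 0 0.09 1" --pt "-0.031 0.345 0.0 0 0 0.09 1" --pt "-0.0354 0.394 0.0 0 0 0.09 1" --pt "-0.04 0.443 0.0 0 0 0.09 1" --pt "-0.0442 0.492 0.0 0 0 0.09 1"

```text
t: 7.7
ee_pos: [508.3, 126.7, 207.4]
tool_rot: [0.761, 0.648, -0.001, -0.001]
ft_force: [0.6, -0.5, 0.2]
width: 0.999
```

drive_tool --pt "-0.002 0.022 0.0 0 0 0 1" --pt "-0.002 0.027 0.0 0 0 0 1" --pt "-0.002 0.027 0.0 0 0 0 1" --pt "-0.002 0.027 0.0 0 0 0 1" --pt "-0.002 0.027 0.0 0 0 0 1"

```text
t: 8.2
ee_pos: [508.1, 150.8, 208.9]
tool_rot: [0.762, 0.648, -0.0, -0.0]
ft_force: [-0.2, 0.6, 0.3]
width: 1.003
```

```bash
python3 snap.py d
```

```text
t 8.2 tcp [508.1 150.8 208.9] jaw deg -9.27 z [-0.001 -0.    -1.   ] F [-0.2  0.6  0.3] tq [-0.06  0.01 -0.  ] w 1.003
```

drive_tool --pt "0.0015 0 -0.03 0 0 0 1" --pt "0.0015 0 -0.06 0 0 0 1" --pt "0.0015 0 -0.079 0 0 0 1" --pt "0.0015 0 -0.079 0 0 0 1" --pt "0.0015 0 -0.079 0 0 0 0.8" --pt "0.0015 0 -0.079 0 0 0 0.72" --pt "0.0015 0 -0.079 0 0 0 0.65" --pt "0.0015 0 -0.079 0 0 0 0.55" --pt "0.0015 0 -0.079 0 0 0 0.5" --pt "0.0015 0 -0.079 0 0 0 0.5" --newtons 40

```text
t: 9.2
ee_pos: [511.0, 151.9, 132.5]
tool_rot: [0.761, 0.648, 0.001, 0.001]
ft_force: [0.5, -2.7, 6.1]
width: 0.693
```

```bash
python3 snap.py d
```

```text
t 9.2 tcp [511.  151.9 132.5] jaw deg -9.16 z [ 0.004 -0.    -1.   ] F [ 0.5 -2.7  6.1] tq [-0.29 -0.06 -0.02] w 0.693
```

drive_tool --pt "0 0 0.002 0 0 0 0.5" --pt "0 0 0.004 0 0 0 0.5" --pt "0 0 0.004 0 0 0 0.5" --pt "0 0 0.004 0 0 0 0.5" --newtons 45

```text
t: 9.6
ee_pos: [508.7, 152.0, 133.3]
tool_rot: [0.761, 0.648, -0.001, -0.001]
ft_force: [-0.1, 0.2, -3.7]
width: 0.693
```

```bash
python3 snap.py d
```

```text
t 9.6 tcp [508.7 152.  133.3] jaw deg -9.16 z [-0.002 -0.    -1.   ] F [-0.1  0.2 -3.7] tq [-0.04 -0.02 -0.  ] w 0.693
```

drive_tool --pt "-0.0016 -0.01 0 0 0 0 0.5" --pt "-0.004 -0.0247 0 0 0 0 0.5" --pt "-0.0064 -0.0395 0 0 0 0 0.5" --pt "-0.0088 -0.0543 0 0 0 0 0.5" --pt "-0.0112 -0.069 0 0 0 0 0.5" --pt "-0.0136 -0.084 0 0 0 0 0.5" --pt "-0.016 -0.0987 0 0 0 0 0.5" --pt "-0.0184 -0.1135 0 0 0 0 0.5" --pt "-0.0208 -0.128 0 0 0 0 0.5" --pt "-0.0235 -0.145 0 0 0 0 0.5"

```text
t: 10.6
ee_pos: [485.8, 5.8, 134.4]
tool_rot: [0.761, 0.648, 0.0, 0.0]
ft_force: [-0.4, -1.3, -2.4]
width: 0.691
```

```bash
python3 snap.py e 335 235 318 225
python3 - <<'E'
from h import *
for n in('top','side'):
    s=dict(np.load(n+'_e.npz'));print(n,'yellow',blobs(s,'yellow',20));print('green',blobs(s,'green',20))
E
```

```text
t 10.6 tcp [485.8   5.8 134.4] jaw deg -9.16 z [ 0.  0. -1.] F [-0.4 -1.3 -2.4] tq [ 0.01 -0.   -0.02] w 0.691
top yellow [([386.9, 252.1], [378, 247, 17, 12, 139]), ([385.1, 263.9], [377, 261, 16, 7, 73])]
green [([384.2, 195.2], [380, 190, 10, 11, 24]), ([267.0, 223.4], [263, 219, 9, 11, 53])]
side yellow [([40.6, 51.1], [35, 49, 9, 6, 20]), ([358.7, 293.9], [349, 284, 20, 21, 213]), ([347.4, 301.3], [340, 295, 16, 14, 60]), ([350.9, 308.4], [339, 301, 32, 16, 115])]
green [([268.0, 189.3], [263, 187, 11, 6, 41]), ([393.3, 250.0], [377, 233, 33, 33, 613])]
```

View pics/e.png

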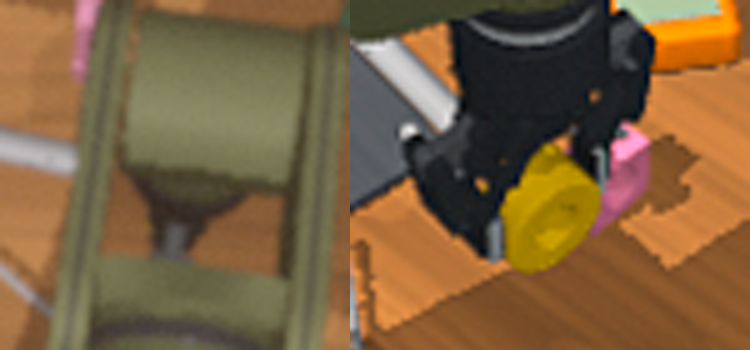

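The side picture shows the yellow core held upright, clear of the bar, with its near-face bore at crop (200,222), i.e. pixel (318,229). The bar tip is free at crop (58,132).

Run:
```python
from h import *
s=dict(np.load('side_e.npz'));h=cv2.cvtColor(s['frame'],cv2.COLOR_RGB2HSV)
m=np.zeros((400,640),np.uint8);b=(slice(205,245),slice(300,335));m[b]=cv2.inRange(h,(22,150,50),(36,255,255))[b]
n,l,st,ce=cv2.connectedComponentsWithStats(m);print(st[1:],ce[1:])
u=np.array([-.1595,-.9872,0]);c=np.array([485.8,5.8,150.])
print('expected near face centre',proj(s,c+16*u),'core ctr',proj(s,c),'extreme pts',[proj(s,c+16*u+np.array(d)).round(1) for d in((0,0,-30),(-29.6,4.8,0),(29.6,-4.8,0))])
print('face on z150',plane(s,(318,229.4),150),'exp',c+16*u)
```

```text
[[308 213  20  27 349]
 [304 223   1   1   1]] [[317.1747851  226.62750716]
 [304.         223.        ]]
expected near face centre [318.58001288 228.60855519] core ctr [314.64013108 224.69559918] extreme pts [array([318.8, 235.6]), array([309.2, 234.7]), array([327.8, 222.6])]
face on z150 [480.44841987 -10.57118599 150.        ] exp [483.248   -9.9952 150.    ]
```

drive_tool --pt "-0.007 -0.03 0 0 0 0.05 0.5" --pt "-0.016 -0.07 0 0 0 0.05 0.5" --pt "-0.025 -0.11 0 0 0 0.05 0.5" --pt "-0.033 -0.145 0 0 0 0.05 0.5" --pt "-0.037 -0.162 -0.01 0 0 0.05 0.5" --pt "-0.037 -0.162 -0.03 0 0 0.05 0.5" --pt "-0.037 -0.162 -0.05 0 0 0.05 0.5" --pt "-0.037 -0.162 -0.065 0 0 0.05 0.5" --pt "-0.037 -0.162 -0.07 0 0 0.05 0.5" --pt "-0.037 -0.162 -0.07 0 0 0.05 0.5"

```text
t: 11.7
ee_pos: [448.6, -154.6, 63.6]
tool_rot: [0.745, 0.667, -0.0, -0.001]
ft_force: [0.1, 0.3, -3.7]
width: 0.691
```

```bash
python3 snap.py f 384 250 352 285
python3 - <<'E'
from h import *
s=dict(np.load('side_f.npz'));m=mask(s,'yellow');print(blobs(s,'yellow',20))
E
```

```text
t 11.7 tcp [ 448.6 -154.6   63.6] jaw deg -6.3 z [-0.002  0.001 -1.   ] F [ 0.1  0.3 -3.7] tq [ 0.04 -0.03  0.01] w 0.691
[([40.6, 51.1], [35, 49, 9, 6, 20]), ([362.5, 299.0], [355, 294, 14, 11, 53]), ([348.7, 306.8], [335, 297, 36, 20, 142]), ([348.9, 302.9], [343, 299, 12, 10, 43])]
```

View pics/f.png

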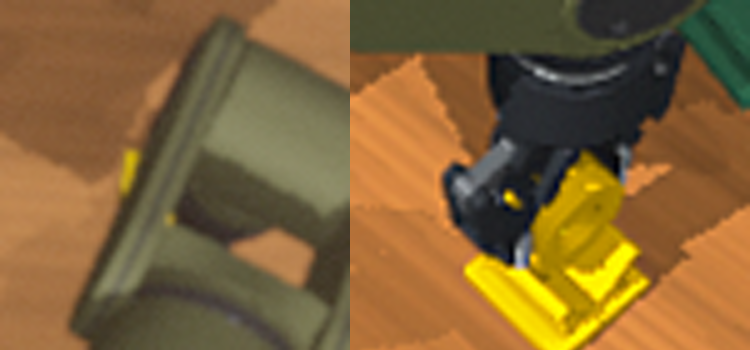

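The core hangs above the V (crop (580,215)), aligned with the groove. Lowering gently.

drive_tool --pt "0 -0.0015 -0.005 0 0 0 0.5" --pt "0 -0.0015 -0.009 0 0 0 0.5" --pt "0 -0.0015 -0.011 0 0 0 0.5" --pt "0 -0.0015 -0.012 0 0 0 0.5" --pt "0 -0.0015 -0.012 0 0 0 0.5"

```text
t: 12.3
ee_pos: [449.0, -156.4, 52.2]
tool_rot: [0.745, 0.667, -0.0, -0.0]
ft_force: [0.4, -0.3, -3.8]
width: 0.691
```

drive_tool --pt "0 0 -0.001 0 0 0 0.5" --pt "0 0 -0.0015 0 0 0 0.5" --pt "0 0 -0.002 0 0 0 0.5"

```text
t: 12.6
ee_pos: [449.7, -156.7, 51.1]
tool_rot: [0.745, 0.667, 0.0, 0.001]
ft_force: [-0.4, -0.1, 3.0]
width: 0.689
```

drive_tool --pt "0 0 -0.0005 0 0 0 0.5" --pt "0 0 -0.001 0 0 0 0.5" --pt "0 0 -0.001 0 0 0 0.5"

```text
t: 12.9
ee_pos: [449.8, -156.8, 51.1]
tool_rot: [0.745, 0.667, 0.0, 0.0]
ft_force: [-3.8, 1.4, 8.1]
width: 0.687
```

```bash
python3 snap.py f
```

```text
t 12.9 tcp [ 449.8 -156.8   51.1] jaw deg -6.28 z [ 0.001 -0.    -1.   ] F [-3.8  1.4  8.1] tq [0.33 0.57 0.11] w 0.687
```

drive_tool --pt "-0.001 0 0 0 0 0 0.5" --pt "-0.002 0 0 0 0 0 0.5" --pt "-0.002 0 0 0 0 0 0.5"

```text
t: 13.2
ee_pos: [449.7, -156.8, 51.2]
tool_rot: [0.745, 0.667, 0.002, 0.002]
ft_force: [4.9, 2.4, 3.6]
width: 0.687
```

```bash
python3 snap.py f
```

```text
t 13.2 tcp [ 449.7 -156.8   51.2] jaw deg -6.34 z [ 0.006 -0.001 -1.   ] F [4.9 2.4 3.6] tq [ 0.5  -0.82 -0.06] w 0.687
```

The TCP did not move under the sideways nudge and Fx flipped sign, so the core is seated on both walls. Returning to neutral and releasing.

drive_tool --pt "0.0012 0 0.0005 0 0 0 0.5" --pt "0.0012 0 0.0005 0 0 0 0.72" --pt "0.0012 0 0.0005 0 0 0 0.8" --pt "0.0012 0 0.0005 0 0 0 0.9" --pt "0.0012 0 0.0005 0 0 0 1" --pt "0.0012 0 0.0005 0 0 0 1" --pt "0.0012 0 0.03 0 0 0 1" --pt "0.0012 0 0.07 0 0 0 1" --pt "0.0012 0 0.12 0 0 0 1" --pt "0.0012 0 0.165 0 0 0 1"

```text
t: 14.2
ee_pos: [447.9, -156.4, 216.1]
tool_rot: [0.745, 0.667, -0.0, -0.0]
ft_force: [0.2, -0.2, -0.8]
width: 1.003
```

```bash
python3 snap.py g
```

```text
t 14.2 tcp [ 447.9 -156.4  216.1] jaw deg -6.3 z [-0. -0. -1.] F [ 0.2 -0.2 -0.8] tq [-0.02 -0.06  0.  ] w 1.003
```

drive_tool --pt "0.009 0.046 0 0 0 -0.05 1" --pt "0.018 0.092 0 0 0 -0.05 1" --pt "0.027 0.138 0 0 0 -0.05 1" --pt "0.036 0.184 0 0 0 -0.05 1" --pt "0.045 0.23 0 0 0 -0.05 1" --pt "0.054 0.276 0 0 0 -0.05 1" --pt "0.062 0.32 0 0 0 -0.05 1" --pt "0.0695 0.361 0 0 0 -0.05 1" --pt "0.0695 0.361 0 0 0 -0.05 1" --pt "0.0695 0.361 0 0 0 -0.05 1"

```text
t: 15.2
ee_pos: [517.4, 205.1, 213.8]
tool_rot: [0.761, 0.649, -0.001, -0.0]
ft_force: [0.5, -1.2, -1.1]
width: 1.001
```

```bash
python3 snap.py g
```

```text
t 15.2 tcp [517.4 205.1 213.8] jaw deg -9.06 z [-0.001 -0.001 -1.   ] F [ 0.5 -1.2 -1.1] tq [-0.01 -0.    0.01] w 1.001
```

drive_tool --pt "0 0 -0.03 0 0 -0.002 1" --pt "0 0 -0.06 0 0 -0.002 1" --pt "0 0 -0.083 0 0 -0.002 1" --pt "0 0 -0.083 0 0 -0.002 1" --pt "0 0 -0.083 0 0 -0.002 0.8" --pt "0 0 -0.083 0 0 -0.002 0.72" --pt "0 0 -0.083 0 0 -0.002 0.65" --pt "0 0 -0.083 0 0 -0.002 0.55" --pt "0 0 -0.083 0 0 -0.002 0.5" --pt "0 0 -0.083 0 0 -0.002 0.5"

```text
t: 16.2
ee_pos: [519.2, 204.5, 133.8]
tool_rot: [0.762, 0.648, 0.002, 0.001]
ft_force: [-0.3, -2.3, 5.5]
width: 0.69
```

drive_tool --pt "0 0 0.002 0 0 0 0.5" --pt "0 0 0.004 0 0 0 0.5" --pt "0 0 0.004 0 0 0 0.5" --pt "0 0 0.004 0 0 0 0.5"

```text
t: 16.6
ee_pos: [517.3, 204.5, 134.7]
tool_rot: [0.762, 0.648, -0.0, -0.0]
ft_force: [-0.1, -0.8, -2.8]
width: 0.69
```

```bash
python3 snap.py g
```

```text
t 16.6 tcp [517.3 204.5 134.7] jaw deg -9.27 z [-0.001 -0.    -1.   ] F [-0.1 -0.8 -2.8] tq [-0.01 -0.02 -0.03] w 0.69
```

drive_tool --pt "-0.0016 -0.01 0 0 0 0 0.5" --pt "-0.004 -0.0247 0 0 0 0 0.5" --pt "-0.0064 -0.0395 0 0 0 0 0.5" --pt "-0.0088 -0.0543 0 0 0 0 0.5" --pt "-0.0112 -0.069 0 0 0 0 0.5" --pt "-0.0136 -0.084 0 0 0 0 0.5" --pt "-0.016 -0.0987 0 0 0 0 0.5" --pt "-0.0184 -0.1135 0 0 0 0 0.5" --pt "-0.0208 -0.128 0 0 0 0 0.5" --pt "-0.0235 -0.145 0 0 0 0 0.5"

```text
t: 17.6
ee_pos: [494.1, 58.4, 135.4]
tool_rot: [0.762, 0.648, 0.0, 0.0]
ft_force: [0.3, -0.6, -4.0]
width: 0.692
```

drive_tool --pt "-0.0024 -0.015 0 0 0 0 0.5" --pt "-0.0048 -0.03 0 0 0 0 0.5" --pt "-0.009 -0.055 0 0 0 0 0.5" --pt "-0.009 -0.055 0 0 0 0 0.5"

```text
t: 18.0
ee_pos: [484.8, 2.1, 135.3]
tool_rot: [0.763, 0.647, -0.0, 0.0]
ft_force: [-0.7, -0.2, -4.6]
width: 0.692
```

```bash
python3 snap.py h
```

```text
t 18.0 tcp [484.8   2.1 135.3] jaw deg -9.43 z [-0.    -0.001 -1.   ] F [-0.7 -0.2 -4.6] tq [ 0.02  0.02 -0.05] w 0.692
```

drive_tool --pt "0.02 -0.019 0 0 0 -0.05 0.5" --pt "0.05 -0.048 0 0 0 -0.1 0.5" --pt "0.08 -0.076 0 0 0 -0.132 0.5" --pt "0.11 -0.105 0 0 0 -0.132 0.5" --pt "0.135 -0.129 0 0 0 -0.132 0.5" --pt "0.1545 -0.147 0 0 0 -0.132 0.5" --pt "0.1545 -0.147 -0.02 0 0 -0.132 0.5" --pt "0.1545 -0.147 -0.045 0 0 -0.132 0.5" --pt "0.1545 -0.147 -0.065 0 0 -0.132 0.5" --pt "0.1545 -0.147 -0.07 0 0 -0.132 0.5"

```text
t: 19.0
ee_pos: [637.5, -141.9, 61.6]
tool_rot: [0.803, 0.596, -0.002, -0.003]
ft_force: [-0.9, 0.7, -4.9]
width: 0.692
```

drive_tool --pt "0 0 0 0 0 0 0.5" --pt "0 0 0 0 0 0 0.5"

```text
t: 19.2
ee_pos: [640.6, -142.7, 66.6]
tool_rot: [0.803, 0.596, 0.001, 0.001]
ft_force: [-0.6, 0.0, -2.6]
width: 0.688
```

```bash
python3 snap.py h 384 215 393 245
```

```text
t 19.2 tcp [ 640.6 -142.7   66.6] jaw deg -16.84 z [ 0.002 -0.    -1.   ] F [-0.6  0.  -2.6] tq [-0.02  0.02  0.04] w 0.688
```

View pics/h.png

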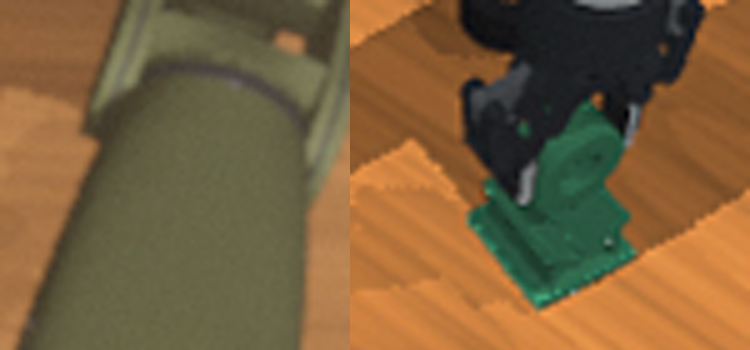

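The green core hangs above its cradle, upright and in line with the groove (bore at crop (600,170)). Correcting about 2 mm and lowering.

drive_tool --pt "-0.001 -0.002 -0.005 0 0 -0.002 0.5" --pt "-0.001 -0.002 -0.009 0 0 -0.002 0.5" --pt "-0.001 -0.002 -0.011 0 0 -0.002 0.5" --pt "-0.001 -0.002 -0.012 0 0 -0.002 0.5" --pt "-0.001 -0.002 -0.012 0 0 -0.002 0.5"

```text
t: 19.8
ee_pos: [638.6, -144.4, 53.1]
tool_rot: [0.804, 0.595, -0.0, -0.0]
ft_force: [0.6, -0.1, -4.5]
width: 0.69
```

drive_tool --pt "0 0 -0.001 0 0 0 0.5" --pt "0 0 -0.0015 0 0 0 0.5" --pt "0 0 -0.002 0 0 0 0.5"

```text
t: 20.1
ee_pos: [639.0, -144.5, 52.7]
tool_rot: [0.804, 0.595, 0.0, -0.0]
ft_force: [-6.4, 2.0, 7.8]
width: 0.688
```

drive_tool --pt "-0.0008 0.0002 0 0 0 0 0.5" --pt "-0.0015 0.0004 0 0 0 0 0.5" --pt "-0.0015 0.0004 0 0 0 0 0.5"

```text
t: 20.4
ee_pos: [638.7, -144.5, 52.5]
tool_rot: [0.804, 0.595, 0.001, 0.002]
ft_force: [1.8, -1.2, 2.3]
width: 0.689
```

```bash
python3 snap.py h
```

```text
t 20.4 tcp [ 638.7 -144.5   52.5] jaw deg -16.97 z [ 0.004 -0.001 -1.   ] F [ 1.8 -1.2  2.3] tq [-0.04 -0.38 -0.04] w 0.689
```

drive_tool --pt "0 0 -0.0007 0 0 0 0.5" --pt "0 0 -0.001 0 0 0 0.5" --pt "0 0 -0.001 0 0 0 0.5"

```text
t: 20.7
ee_pos: [638.8, -144.5, 52.5]
tool_rot: [0.804, 0.595, 0.001, 0.001]
ft_force: [-0.3, 0.1, 7.9]
width: 0.692
```

Seated symmetrically (Fx about 0, and no further descent). Release and rise, then back off so the cameras see.

drive_tool --pt "0 0 0.001 0 0 0 0.5" --pt "0 0 0.001 0 0 0 0.72" --pt "0 0 0.001 0 0 0 0.8" --pt "0 0 0.001 0 0 0 0.9" --pt "0 0 0.001 0 0 0 1" --pt "0 0 0.001 0 0 0 1" --pt "0 0 0.03 0 0 0 1" --pt "0 0 0.07 0 0 0 1" --pt "0 0 0.12 0 0 0 1" --pt "0 0 0.165 0 0 0 1"

```text
t: 21.7
ee_pos: [637.0, -144.0, 217.1]
tool_rot: [0.804, 0.595, -0.0, -0.0]
ft_force: [-0.1, 0.3, 0.0]
width: 0.999
```

drive_tool --pt "-0.03 0.04 0.01 0 0 0 1" --pt "-0.06 0.08 0.02 0 0 0 1" --pt "-0.09 0.12 0.03 0 0 0 1" --pt "-0.12 0.16 0.03 0 0 0 1" --pt "-0.15 0.2 0.03 0 0 0 1" --pt "-0.18 0.24 0.03 0 0 0 1" --pt "-0.21 0.28 0.03 0 0 0 1" --pt "-0.24 0.32 0.03 0 0 0 1" --pt "-0.26 0.36 0.03 0 0 0 1" --pt "-0.27 0.4 0.03 0 0 0 1"

```text
t: 22.7
ee_pos: [365.3, 257.4, 245.6]
tool_rot: [0.803, 0.595, 0.001, 0.0]
ft_force: [0.1, 0.2, 0.0]
width: 0.999
```

```bash
cat > fin.py <<'E'
from h import *
import sys
t=sys.argv[1]
for n in('top','side'):
    s=dict(np.load(f'{n}_{t}.npz'))
    for c in('red','green','yellow'): print(n,c,blobs(s,c,30))
s=dict(np.load(f'top_{t}.npz'));d=dict(np.load(f'side_{t}.npz'))
k=lambda s,x,y,w,h,f:cv2.resize(s['frame'][y:y+h,x:x+w,::-1],None,fx=f,fy=f,interpolation=cv2.INTER_CUBIC)
cv2.imwrite('pics/fin.png',np.vstack([np.hstack([k(d,375,215,40,50,8),k(d,330,265,40,50,8),np.zeros((400,160,3),np.uint8)]),np.hstack([k(s,365,180,40,25,8),k(s,365,240,40,25,8),np.zeros((200,160,3),np.uint8)])]))
E
python3 snap.py z 384 215 393 245; python3 fin.py z
```

```text
t 22.7 tcp [365.3 257.4 245.6] jaw deg -16.91 z [ 0.001  0.001 -1.   ] F [0.1 0.2 0. ] tq [ 0.03 -0.06  0.06] w 0.999
top red [([450.2, 226.4], [444, 219, 13, 15, 118])]
top green [([383.3, 196.3], [379, 191, 9, 11, 35])]
top yellow [([388.4, 254.6], [382, 248, 13, 16, 145])]
side red [([447.3, 318.4], [436, 306, 24, 26, 350])]
side green [([393.7, 246.8], [377, 228, 33, 38, 777])]
side yellow [([352.3, 286.0], [347, 278, 13, 18, 134])]
```

View pics/fin.png

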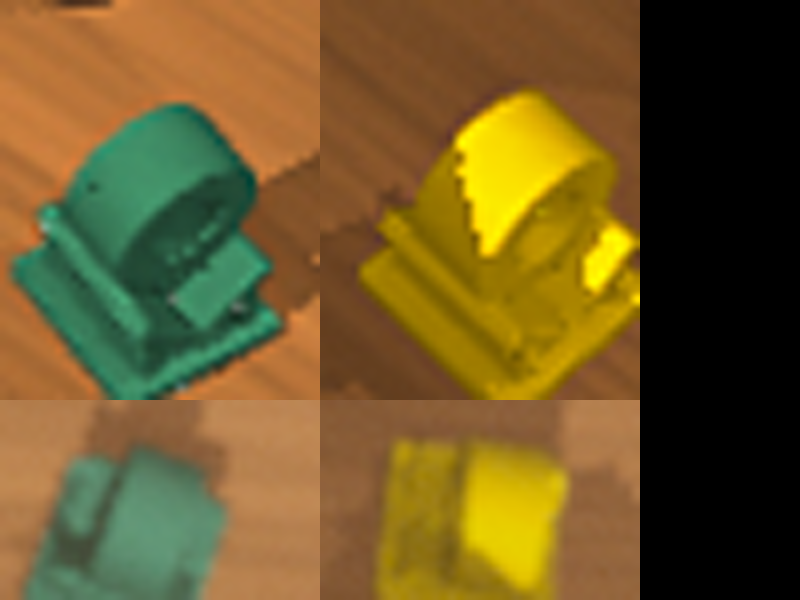

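Both cores stand upright in their own cradles. In the top crops they look toward the right (-y) side, and part of that is parallax at z = 94 mm. I'll work out their positions along the grooves from the crest edges.

Run:
```python
from h import *
s=dict(np.load('top_z.npz'));d=dict(np.load('side_z.npz'))
f=lambda u,k,o:(np.array(u)+.5)/k-.5+np.array(o)
def rep(n,s,ctr,yaw,pts):
    a=np.radians(yaw);v=np.array([-np.sin(a),np.cos(a)]);w=np.array([v[1],-v[0]])
    for lab,p,z in pts:
        q=plane(s,p,z)[:2]-ctr; print(n,lab,'along',(q@v).round(1),'across',(q@w).round(1))
G=np.array([639.3,-145]);Y=np.array([449,-156.5])
T=lambda p:f(p,8,(365,180));U=lambda p:f((p[0]-320,p[1]),8,(365,240))
A=lambda p:f(p,8,(375,215));B=lambda p:f((p[0]-320,p[1]),8,(330,265))
# predicted pixels (crop coords) for a perfectly centred core: crest edge mid points z=94.4, ridge ends
def pred(n,s,ctr,yaw,o,dx,dy,k=8):
    a=np.radians(yaw);v=np.array([-np.sin(a),np.cos(a),0]);w=np.array([v[1],-v[0],0]);c=np.array([*ctr,0.])
    for lab,al,ac,z in(('crest+',16,0,94.4),('crest-',-16,0,94.4),('bore-',-16,0,64.4),('side-x -',-16,-30,64.4),('side+x -',-16,30,64.4),('side+x +',16,30,64.4),('ridge+x -end',-30,24,46),('ridge+x +end',30,24,46),('ridge-x -end',-30,-24,46),('ridge-x +end',30,-24,46)):
        p=(proj(s,c+al*v+ac*w+[0,0,z])-o+.5)*k-.5+[dx,dy]; print(n,lab,p.round())
pred('gT',s,G,-17,(365,180),0,400);pred('yT',s,Y,-6.3,(365,240),320,400)
pred('gS',d,G,-17,(375,215),0,0);pred('yS',d,Y,-6.3,(330,265),320,0)
```

```text
gT crest+ [127. 490.]
gT crest- [205. 517.]
gT bore- [191. 535.]
gT side-x - [169. 604.]
gT side+x - [214. 467.]
gT side+x + [138. 441.]
gT ridge+x -end [234. 504.]
gT ridge+x +end [ 94. 456.]
gT ridge-x -end [198. 612.]
gT ridge-x +end [ 57. 563.]
yT crest+ [468. 503.]
yT crest- [552. 516.]
yT bore- [537. 524.]
yT side-x - [528. 601.]
yT side+x - [546. 448.]
yT side+x + [465. 435.]
yT ridge+x -end [571. 475.]
yT ridge+x +end [420. 451.]
yT ridge-x -end [557. 595.]
yT ridge-x +end [405. 571.]
gS crest+ [148. 113.]
gS crest- [207. 180.]
gS bore- [197. 233.]
gS side-x - [124. 272.]
gS side+x - [269. 195.]
gS side+x + [210. 129.]
gS ridge+x -end [273. 263.]
gS ridge+x +end [166. 141.]
gS ridge-x -end [158. 325.]
gS ridge-x +end [ 52. 200.]
yS crest+ [480. 111.]
yS crest- [553. 180.]
yS bore- [549. 229.]
yS side-x - [479. 287.]
yS side+x - [618. 171.]
yS side+x + [545. 105.]
yS ridge+x -end [632. 242.]
yS ridge+x +end [499. 118.]
yS ridge-x -end [522. 335.]
yS ridge-x +end [389. 207.]
```

The predicted pixels for centred cores match the observed ones to about 1-2 mm: the yellow bore is at about (555,228) against (549,229), and the green bore at about (190,235) against (197,233). Handing in.

```bash
python3 -c "
from station import order,monitor
print(monitor.state()['t'],order.job_done())"
```

```text
the job is handed in; nothing more can be done
22.8 None
```

The job is done and handed in at 22.8 s. The red collar is in the white tray, and the yellow and green cores stand in their own cradles.

**How it went:** I took the collar off first, then the yellow core (the outer one), then the green. Each part was lifted 4 mm clear of the bar and slid off along its axis. Each was then lowered until I felt contact, peaking at about 9 N on the wrist, before release. Both cores were checked for seating by nudging them sideways.

**Last checks:**
- **Collar:** it lies at about (555, -368) mm, within about 2 mm of the tray's centre.
- **Cores:** the pictures show both upright with their bores along the grooves. The bores match a centred pose to about 1–2 mm.
- **Green core:** by the top view, its edges could mean it sits 2–3 mm off centre along the groove. That is within what I could read off the pictures.
- **Arm:** it stands clear of everything.

**Disagreed or not checked:**
- **Bar tip height:** the two cameras together put the tip at 158 mm instead of the stated 150 mm. I went by the stated height, and the parts slid off without resistance.
- **Core seating height:** the yellow core touched down about 3 mm higher than planned, most likely because it hung slightly low in the grip. The nudge showed it resting on both walls of the V.
- **Other items:** I did not compare before and after pictures of the rest of the bench. No unexpected contact forces appeared along the way.

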